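# Mesh the drive yoke onto the splined shaft

## Task

Fit the steel yoke from the tool tray onto the upright splined shaft of the drive unit: set it over the shaft's nose, press lightly and rock it round until the teeth mesh, then push it fully home onto the shoulder without forcing it. Then turn the seated yoke, and the shaft with it, until its two ears stand over the two yellow index marks, and let go. Leave the screwdriver, the jar of swabs and the roll of tape where they are.

Things in the scene. Friction and masses are not known exactly. Their poses are not given: they have to be found in the camera images.
- yoke: dark steel yoke, 0.4 kg give or take a third, 70 mm high, standing ears up in the tool tray. Origin: centre of its underside, z up along the bore. Hub 50 mm across, z 0 to 36 mm; through bore 28 mm across between six lands 6.4 mm wide, at 30, 90, 150... degrees from its x axis; six grooves between them out to 39 mm across, the first on +x. A half turn makes no difference
- yoke_ears (a point): point on the yoke's axis at the height of the ears' cross holes, 55 mm above its underside; axes as the yoke. The two flat ears stand at y = -25 to -16 and +16 to +25 mm, 30 mm wide in x, from the hub up to 70 mm above the underside; brass-rimmed cross holes are for looks. Take the yoke here, by the ears' outer faces, 50 mm apart along y
- drive_unit: grey gearbox on a dark 120 x 130 mm foot plate, fixed to the bench, a small dark motor sticking out on its +x side. Origin: centre of its underside. Top at z = 44 mm; round steel shoulder 60 mm across in the middle at z = 50 mm, from which the splined shaft rises. The shaft turns about z against about 0.3 N m of dry friction and stays where it is left
- shaft_foot (a point): point on the shaft's axis at shoulder height, where the centre of the yoke's underside lies when home; axes as the drive unit. Shaft: core 25.6 mm across, six teeth 6.4 mm wide out to 37 mm across, from the shoulder to 30 mm above it. Meshed, the yoke has about 1.2 mm play sideways and 0.08 rad either way in turning
- shaft_tip (a point): upper end of the shaft's nose, 44 mm above the shoulder (plain nose 30 to 38 mm above it, then a cone narrowing to 18 mm). Axes as the drive unit: which way the teeth point is NOT measured and varies (they repeat every 60 degrees). Unmeshed, the yoke rests on the tooth ends, 30 mm above the shoulder; pressed hard, it drags the shaft round instead of slipping into mesh
- index_mark (a point): one of the two yellow index marks on top of the drive unit, at y = +40 mm; the other is at y = -40 mm. The line through both ears (the yoke's y axis) must finally lie along this line, either way round
- tool_tray: shallow grey moulded tray, 142 x 242 x 17 mm, fixed; floor 2 mm thick, origin at the centre of its underside, long side along its y axis
- screwdriver: orange-handled screwdriver lying on the bench, 188 mm long along its y axis, 26 mm thick, origin at the centre of its underside
- swab_jar: clear jar of swabs, 53 mm diameter, 81 mm high with the swabs, origin at the centre of its underside
- tape_1: roll of brown tape lying flat, 72 mm diameter, 18 mm high, origin near the centre of its underside
Not all that is in view belongs to the job. Leave any green look-alike of the yoke alone.

How it is judged:
On the way:
1. the yoke is meshed and fully home on the shoulder of the drive unit (z of yoke in the frame of shaft_foot below 0.0025 m and horizontal distance between yoke and shaft_foot below 0.004 m and angle between yoke's own z axis and vertical below 0.06 rad), for 0.2 s.
At the end, for the whole second after the job is handed in: the yoke sits meshed on the shaft, its underside within 2.5 mm of the shoulder and its centre within 4 mm of the shaft's axis, upright within 0.06 rad, the line of its ears within 0.12 rad of the line of the two yellow marks, at rest and released (all of step 1 and angle between the y axis of yoke and the y axis of drive_unit, either way round below 0.12 rad and linear speed of yoke below 0.01 m/s); the robot touches nothing.
It fails at once if the yoke is forced: it presses on the drive unit with more than 80 N (contact force between yoke and drive_unit above 80 N).
It fails at once if the screwdriver is moved more than 20 mm (distance of screwdriver from where it was at the start of the episode above 0.02 m).
It fails at once if the jar of swabs is moved more than 20 mm or tipped (distance of swab_jar from where it was at the start of the episode above 0.02 m or angle between swab_jar's own z axis and vertical above 0.3 rad).
It fails at once if the roll of tape is moved more than 20 mm (distance of tape_1 from where it was at the start of the episode above 0.02 m).
It also fails if it takes over 64 s, if anything falls off the work surface, if the arm or the gripper's body presses on something with over 40 N, if the wrist force passes 120 N, or if a joint passes its speed limit or range.

## Robot

A 6-joint arm with a two-finger parallel gripper is mounted at the origin on a cart in front of the work surface, level with it; the furniture and walls round the work are solid. World frame = base frame: x ahead of the robot, y to its left, z up, the work surface at z = 0. Lengths are in m, angles in rad, forces in N, time in s.
With the tool pointing down it reaches from about 0.25 to 0.775 m from the base axis. Payload 8.9 kg.
Tool frame: the origin (TCP) lies between the finger pads; the fingertips stand 17 mm ahead of it and the grasp point (between the pads) lies 2 mm behind it; z points along the fingers, y is the direction in which the jaws open and shut (so a half turn about z gives the same grasp; the last joint's range is limited). The gripper opens to 85 mm and grips with 20 to 120 N. Pads are 22 mm wide; open, the fingers measure 114 mm over their backs; the gripper's body (76 mm by 85 mm) begins 54 mm behind the grasp point. The pads swing forward as they close: fully open they stand 13 mm farther back than shut.
Start: joints at [-1.299, 0.291, -0.153, 1.127, 0, 1.431], TCP at [0.21, -0.481, 0.248] pointing down, gripper open.
Joint ranges: [-2.52, 2.52], [-0.91, 1.74], [-1.3, 1.37], [-1.96, 2.02], [-1.52, 1.47], [-3.14, 3.14]. Speed limits (rad/s): [2.22, 2.22, 2.79, 3.14, 3.14, 3.14].

## Interface

Orientations are given as a unit quaternion [w, x, y, z].
In Python, from workcell import get_obs, vision, job, nets gives the robot as it stands.
- The arm moves only by the tool drive_tool, never from a script. Its argument "targets" is text: rows parted by semicolons, each of 6 numbers parted by spaces: the shift along the tool's x, y, z in mm, then the turn, a rotation vector about the tool's x, y, z in degrees. In form: dx dy dz wx wy wz; .... A call has 1 to 12 rows; each row is the pose to reach, as a shift and turn from the pose commanded when the call began, along the tool's axes at that moment; what a row does not reach only later rows make up. A row lasts 1/10 s, in which the tool goes at most 50 mm and 8.59 degrees, less where a joint would pass 70% of its speed; a pose out of reach is approached as far as the arm can. A call with a gripper value outside its range is refused whole. "claw" is the finger opening in mm, from 0 to 85.4, set as the call begins (left out, the last holds). The fingers move at their own pace and stop on an object; "grip_force" is the grip in N (left out, the last holds). Time passes only in rows, so rows that repeat a pose let the fingers close. It gives the time, the measured TCP pose, the force and the opening at its end, in the units of the state.
- get_obs(): the state, without advancing time (a new reading comes with each control period).
- vision.read_camera(name): name is "scene" or "top" or "wrist"; returns a dict with "color" (400x640x3 uint8, blue, green, red), "fx", "fy", "cx", "cy" (pixels), "dist" ([k1, k2, p1, p2, k3] as OpenCV has them; the pictures are not rectified), "origin" and "orientation" of the camera in the world. Camera axes: x right, y up, looking along -z (the intrinsics and any distortion apply to the point x, -y, -z); pixel columns grow to the right and rows downward; lengths in m; the calibration is good to about 2 mm. A picture is of the moment at which its call begins. There is no depth.
- job.sign_off(): hands the job in, once; it reports no verdict.
Trained networks look in a picture, given as the dict that the camera call returned (one of the last four; its "shot" number tells which), for a name from the list of things; names that differ only in an ending like _2 or _b are one class to them, and where a whole thing is asked for, a point or a joint stands for the part that bears it (a point fixed in the world has none). Each returns a list of dicts, best first, with "p" (0 to 1); they miss things now and then, are a little off and sometimes report something else, mostly with a low value. They report only what shows in the picture. A call takes as long as a camera call. They do not tell look-alikes from the thing itself.
- nets.outline_of(picture, label): "mask" (400x640 bool, what is visible of it) and "pixel" ([column, row] in pixels, amid what is visible of it).
The state is a dict: "clock": time; "joints": joint angles; "dq": joint speeds; "tau": joint torques, N m; "eef_pos": TCP position; "eef_rot": TCP orientation; "contact_force": force on the tool from outside, world axes, zero at the start; "wrist_torque": the same for the moment, N m; "width": finger opening in m.
Only numpy, scipy, OpenCV 4.12 (cv2) and the standard library are available. Lean on these libraries where they do the work, as an engineer would, in place of code of your own. Each camera call takes 0.05 s, during which the arm holds its last target.

## Working session

There is one attempt and no reset: what is moved stays moved. The work goes in short steps, Python scripts to look and compute and a tool call to move; the robot and the scene stay as the last step left them, time stands still between calls to the robot, and variables do not carry over. Pictures are saved under pics/ and viewed, and the job is handed in when it is done.

Besides the shell and the picture viewer there is one more tool, called after "Emit:" in YAML: its name, and indented under it one key for each argument. drive_tool: Moves the arm, as the interface text tells. Its arguments: {"type":"object","properties":{"targets":{"type":"string"},"claw":{"type":"number"},"grip_force":{"type":"number"}},"required":["targets"]}

```bash
ls; mkdir -p pics; cat > h.py <<'E'
import numpy as np, cv2, pickle
from scipy.spatial.transform import Rotation as R
def rot(q): return R.from_quat([q[1],q[2],q[3],q[0]])
def K(p): return np.array([[p['fx'],0,p['cx']],[0,p['fy'],p['cy']],[0,0,1.]]),np.array(p['dist'],float)
def ray(p,uv):
    k,d=K(p); n=cv2.undistortPoints(np.array([[uv]],float),k,d)[0,0]
    v=rot(p['orientation']).apply([n[0],-n[1],-1]); return np.array(p['origin']),v/np.linalg.norm(v)
def atz(p,uv,z):
    o,v=ray(p,uv); return o+v*(z-o[2])/v[2]
def proj(p,X):
    c=rot(p['orientation']).inv().apply(np.atleast_2d(X)-np.array(p['origin'])); c=c*[1,-1,-1]
    k,d=K(p); return cv2.projectPoints(c.reshape(-1,1,3),np.zeros(3),np.zeros(3),k,d)[0][:,0]
def tri(l):
    A=np.zeros((3,3));b=np.zeros(3)
    for o,v in l:
        M=np.eye(3)-np.outer(v,v);A+=M;b+=M@o
    X=np.linalg.solve(A,b); return X,[np.linalg.norm((np.eye(3)-np.outer(v,v))@(X-o)) for o,v in l]
def save(p,n): pickle.dump(p,open(n,'wb'))
def load(n): return pickle.load(open(n,'rb'))
E
python3 - <<'E'
from h import *
from workcell import get_obs,vision,nets
print(get_obs())
for n in ['scene','top','wrist']:
    p=vision.read_camera(n); save(p,f'{n}0.pkl'); cv2.imwrite(f'pics/{n}0.png',p['color']); print(n,p['origin'],p['orientation'],p['fx'],p['dist'])
    for l in ['yoke','drive_unit','tool_tray','screwdriver','swab_jar','tape_1']:
        print(l,[(round(r['p'],2),np.round(r['pixel']),int(r['mask'].sum())) for r in nets.outline_of(p,l)])
E
```

```text
pics
{'clock': 0.0, 'joints': array([-1.29932528e+00,  2.91291251e-01, -1.54128193e-01,  1.12668572e+00,
       -3.51270040e-05,  1.43150175e+00]), 'dq': array([-0.0008344 ,  0.00131602,  0.00012036, -0.00060354, -0.00088144,
        0.00022295]), 'tau': array([ 2.03450989e-03, -5.37145042e+01,  3.31369078e+01,  1.60537596e-02,
       -1.58187945e-04, -4.49262387e-06]), 'eef_pos': array([ 0.20952251, -0.48092701,  0.24772589]), 'eef_rot': array([-6.51832564e-04,  9.78982773e-01,  2.03941908e-01, -6.07432140e-05]), 'contact_force': array([-0.40391463, -0.53888669, -0.10176152]), 'wrist_torque': array([-0.01318243,  0.02384217, -0.02290083]), 'width': 0.08553364341663869}
scene [-0.27148156 -0.85246892  0.8090899 ] [ 0.81569069  0.43700499 -0.17892786 -0.33415589] 467.31762272489516 [-0.08614311  0.          0.          0.          0.        ]
yoke [(0.9, array([327., 267.]), 559), (0.57, array([422., 220.]), 463)]
drive_unit [(0.95, array([270., 174.]), 1245), (0.57, array([340., 174.]), 324)]
tool_tray [(0.82, array([334., 231.]), 695), (0.51, array([268., 173.]), 1269)]
screwdriver 
[... 235 characters left out ...]
         0.        ]
yoke [(0.86, array([414., 141.]), 387), (0.75, array([370., 167.]), 329), (0.66, array([395., 273.]), 367)]
drive_unit [(0.91, array([213., 175.]), 2552)]
tool_tray [(0.87, array([353., 194.]), 4753)]
screwdriver [(0.78, array([280., 209.]), 441), (0.58, array([436., 205.]), 434)]
swab_jar [(0.95, array([284., 129.]), 408)]
tape_1 [(0.56, array([442., 209.]), 392), (0.55, array([369., 164.]), 347)]
wrist [ 0.27150306 -0.45532575  0.37165032] [ 0.82893787 -0.11140707  0.07373108 -0.54315209] 338.0900560854582 [-0.07449872  0.          0.          0.          0.        ]
yoke [(0.55, array([183.,   5.]), 300)]
drive_unit []
tool_tray []
screwdriver []
swab_jar []
tape_1 []
```

View pics/scene0.png

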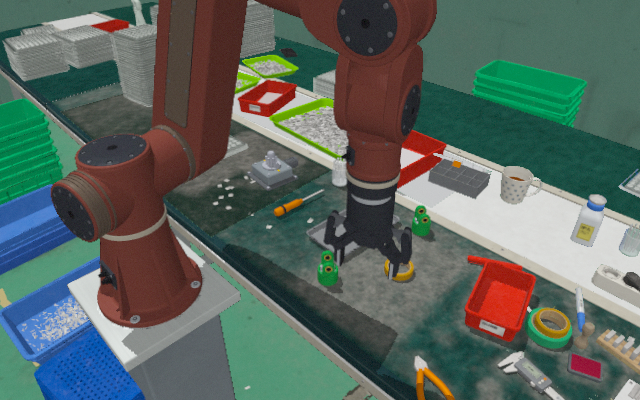

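View pics/top0.png

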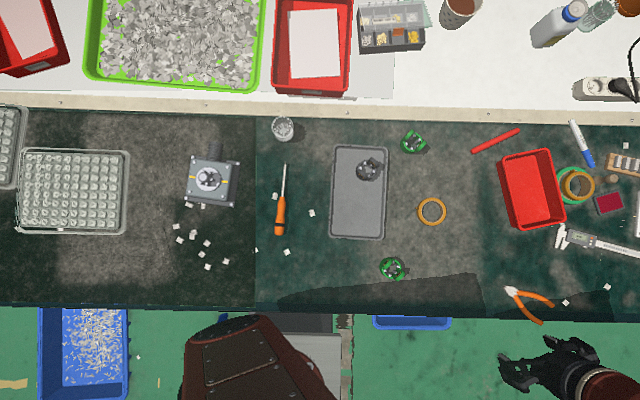

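View pics/wrist0.png

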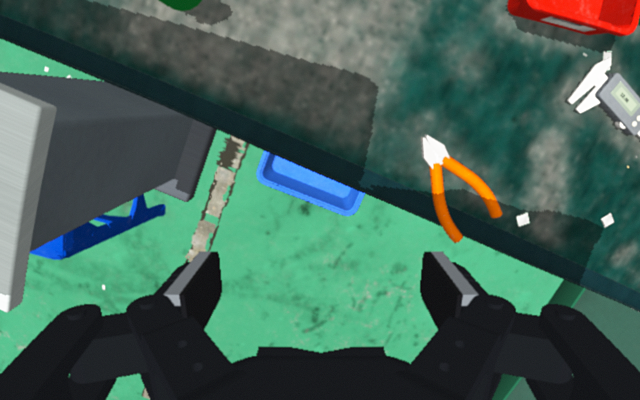

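In top0, three things look like the yoke: green at (414,141), green at (395,273), and dark steel in the tray at (370,167). The dark one in the tray fits the description. The drive unit is at (211,178), the jar at (284,129), the screwdriver at (281,200) and the tape at (432,211). I'll enlarge the yoke and drive unit to confirm.

```bash
python3 - <<'E'
from h import *
p=load('top0.pkl');c=p['color']
a=cv2.resize(c[135:200,335:410],None,fx=5,fy=5,interpolation=cv2.INTER_CUBIC)
b=cv2.resize(c[145:210,175:250],None,fx=5,fy=5,interpolation=cv2.INTER_CUBIC)
cv2.imwrite('pics/crop0.png',np.hstack([a,b]))
for n,uv,z in [('yoke',(369,167),.06),('tray',(358,192),.017),('du tip',(209,178),.094),('mark1',(194,180),.044),('mark2',(230,176.5),.044),('jar',(284,129),.08),('sd',(281,200),.02),('tape',(432,211),.018),('g',(414,141),.06)]:
    print(n,atz(p,uv,z).round(3))
E
```

```text
yoke [ 0.575 -0.211  0.06 ]
tray [ 0.517 -0.191  0.017]
du tip [0.533 0.168 0.094]
mark1 [0.532 0.218 0.044]
mark2 [0.544 0.13  0.044]
jar [ 0.658 -0.002  0.08 ]
sd [0.49  0.004 0.02 ]
tape [ 0.474 -0.38   0.018]
g [ 0.643 -0.32   0.06 ]
```

View pics/crop0.png

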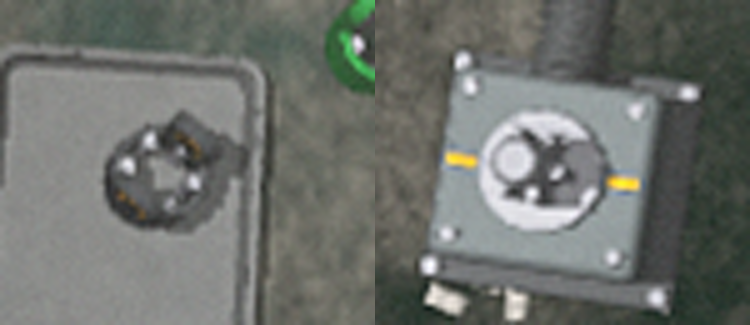

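The crop confirms it: a dark steel yoke in the tray's upper right (crop about (170,175)), with ears running from lower left to upper right. The drive unit has yellow marks at crop (460,160) and (622,183). Next I'll move the wrist camera over the yoke.

```bash
cat >> h.py <<'E'
def plan(pos,xdir=None,roll=0):
    """print row to reach world TCP pos, pointing down, tool x axis at world yaw xdir (rad)"""
    from workcell import get_obs
    o=get_obs(); r=rot(o['eef_rot']); d=r.inv().apply(np.array(pos)-o['eef_pos'])*1000
    w=np.zeros(3)
    if xdir is not None:
        c,s=np.cos(xdir),np.sin(xdir)
        T=R.from_matrix(np.array([[c,s,0],[s,-c,0],[0,0,-1]]))
        w=np.degrees((r.inv()*T).as_rotvec())
    print('row',d.round(1),w.round(2),'rows>=',int(np.ceil(max(np.linalg.norm(d)/50,np.linalg.norm(w)/8.59))))
def yaw(o):
    x=rot(o['eef_rot']).apply([1,0,0]); return np.arctan2(x[1],x[0])
E
python3 - <<'E'
from h import *
from workcell import get_obs
o=get_obs();p=load('wrist0.pkl');r=rot(o['eef_rot'])
print(r.inv().apply(np.array(p['origin'])-o['eef_pos']), r.inv().apply(rot(p['orientation']).apply([0,0,-1])),r.inv().apply(rot(p['orientation']).apply([1,0,0])),yaw(o))
plan([.50,-.21,.25]); plan([.50,-.21,.25],0)
E
```

```text
[ 0.06704703  0.00087991 -0.12333659] [-0.26482521 -0.00125819  0.96429561] [-3.26288926e-04  9.99999208e-01  1.21516747e-03] 0.41086062676323976
row [ 374.5 -132.8   -1.7] [0. 0. 0.] rows>= 8
row [ 374.5 -132.8   -1.7] [-0.   -0.   23.54] rows>= 8
```

Emit:
drive_tool:
  targets: "374 -133 0 0 0 23.5;374 -133 0 0 0 23.5;374 -133 0 0 0 23.5;374 -133 0 0 0 23.5;374 -133 0 0 0 23.5;374 -133 0 0 0 23.5;374 -133 0 0 0 23.5;374 -133 0 0 0 23.5;374 -133 0 0 0 23.5;374 -133 0 0 0 23.5;374 -133 0 0 0 23.5;374 -133 0 0 0 23.5"
  claw: 85
  grip_force: 50

```text
clock: 2.25
eef_pos: [0.4985, -0.2111, 0.2484]
eef_rot: [0.0, 1.0, -0.001, -0.0]
contact_force: [0.5, -0.5, -0.3]
width: 0.0851
```

```bash
python3 - <<'E'
from h import *
from workcell import get_obs,vision
p=vision.read_camera('wrist'); save(p,'w1.pkl'); cv2.imwrite('pics/w1.png',p['color'])
o=get_obs(); print(o['clock'],o['eef_pos'],yaw(o),o['joints'],o['contact_force'],p['origin'])
E
```

```text
2.3 [ 0.49853478 -0.21120522  0.24838433] -0.0014056410445701685 [-5.35663175e-01  3.21970550e-01 -1.09081706e-01  1.13981052e+00
 -2.08206282e-04  2.60733511e+00] [-0.37743753 -0.40040579  0.23585019] [ 0.56596555 -0.2118878   0.37164638]
```

View pics/w1.png

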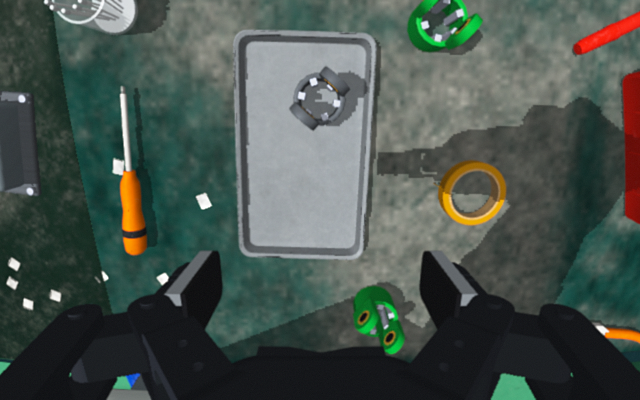

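w1 shows the dark steel yoke in the tray at about (320,98), with its ears at (335,80) and (305,117). The green look-alikes are at (440,20) and (378,320). I'll take a closer view along the grasp direction.

```bash
python3 - <<'E'
from h import *
p=load('w1.pkl'); 
for uv in [(320,98),(335,78),(305,119)]: print(atz(p,uv,.06 if uv[0]==320 else .072).round(4))
plan([.56,-.217,.20],np.radians(52))
E
```

```text
[ 0.5737 -0.2111  0.06  ]
[ 0.5898 -0.2239  0.072 ]
[ 0.5558 -0.1981  0.072 ]
row [61.5  5.7 48.4] [ 0.000e+00  1.000e-02 -5.208e+01] rows>= 7
```

Emit:
drive_tool:
  targets: "68 2 48 0 0 -52;68 2 48 0 0 -52;68 2 48 0 0 -52;68 2 48 0 0 -52;68 2 48 0 0 -52;68 2 48 0 0 -52;68 2 48 0 0 -52;68 2 48 0 0 -52;68 2 48 0 0 -52;68 2 48 0 0 -52"

```text
clock: 3.3
eef_pos: [0.5673, -0.2122, 0.2004]
eef_rot: [0.0, 0.899, 0.438, 0.0]
contact_force: [-0.2, 0.1, 0.7]
width: 0.0851
```

```bash
python3 - <<'E'
from h import *
from workcell import get_obs,vision
p=vision.read_camera('wrist'); save(p,'w2.pkl'); cv2.imwrite('pics/w2.png',cv2.resize(p['color'][80:330,170:470],None,fx=2.5,fy=2.4))
o=get_obs(); print(o['clock'],o['eef_pos'],yaw(o),o['joints'],o['contact_force'])
E
```

```text
3.35 [ 0.56734465 -0.21211682  0.2003509 ] 0.9064117634941252 [-4.78422824e-01  4.72056541e-01 -8.60604784e-03  1.09010765e+00
 -2.23503233e-05  1.75675807e+00] [ 0.25161519 -0.77913162  0.20469396]
```

View pics/w2.png

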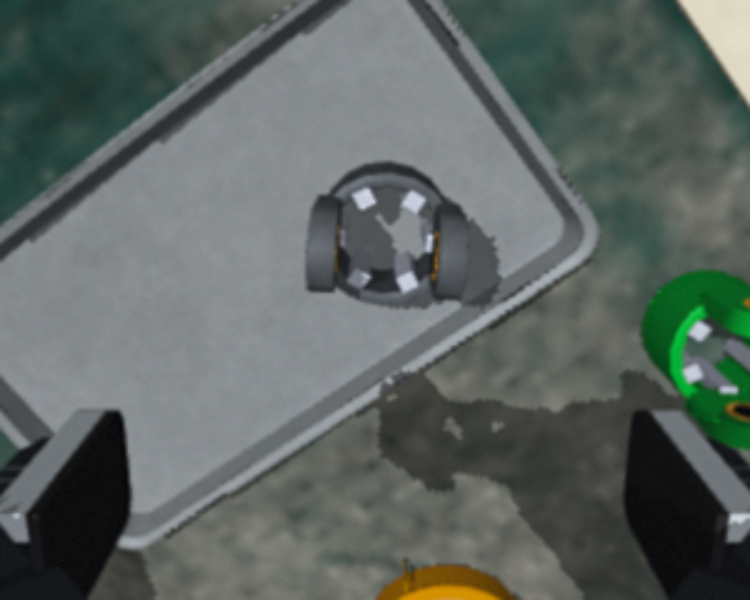

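w2 crop: the ears lie almost exactly across the picture at crop (322,243) and (453,250), and four white land ends average (387,239). I'll triangulate the centre, check the height, and overlay a model.

```bash
python3 - <<'E'
from h import *
a=load('w1.pkl');b=load('w2.pkl')
cv2.imwrite('pics/w1c.png',cv2.resize(a['color'][55:140,280:365],None,fx=7,fy=7,interpolation=cv2.INTER_CUBIC))
# white spots detection
def spots(p,x0,y0,x1,y1):
    g=p['color'][y0:y1,x0:x1].min(2); m=(g>195).astype(np.uint8)
    n,l,s,c=cv2.connectedComponentsWithStats(m)
    return [(s[i,4],(c[i]+[x0,y0]).round(1)) for i in range(1,n) if s[i,4]>5]
sa=spots(a,285,60,360,135);sb=spots(b,290,140,360,210);print(sa);print(sb)
E
```

```text
[(np.int32(40), array([313. ,  81.2])), (np.int32(8), array([329.5,  87. ])), (np.int32(37), array([301. ,  95.2])), (np.int32(34), array([336.3, 102.8]))]
[(np.int32(32), array([315.7, 162.4])), (np.int32(28), array([335.1, 163.6])), (np.int32(24), array([332.5, 196.8]))]
```

View pics/w1c.png

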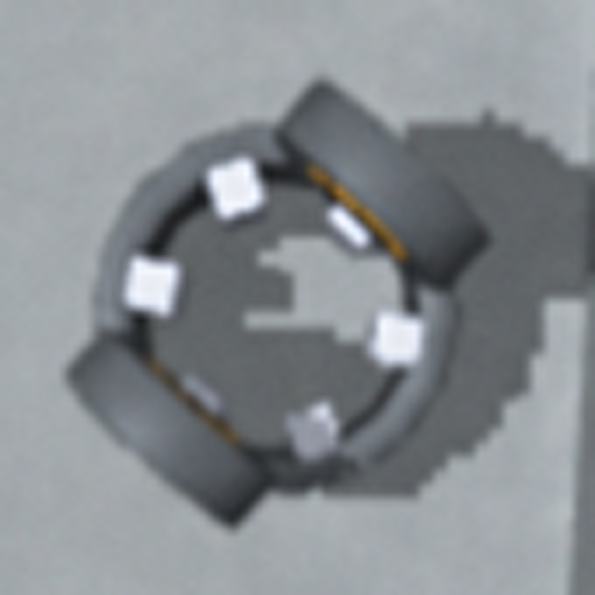

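```bash
python3 - <<'E'
from h import *
from scipy.optimize import least_squares
a=load('w1.pkl');b=load('w2.pkl')
print(tri([ray(a,(319.2,99.1)),ray(b,(324.7,179.5))]))
# spots order by correspondence: ear line direction yaw-90; fit with radius
A=np.array([(313.5,81.6),(301.5,95.6),(325,116.5),(336.7,102.9)]);B=np.array([(315.6,162.5),(335.6,163.8),(314.4,195.4),(333.2,196.3)])
print(np.array([atz(a,u,.038) for u in A]).round(4)); print(np.array([atz(b,u,.038) for u in B]).round(4))
def model(q):
    x,y,z,t,r=q; an=t+np.radians([30,150,210,330]); return np.c_[x+r*np.cos(an),y+r*np.sin(an),np.full(4,z)]
from scipy.optimize import linear_sum_assignment as lsa
def res(q):
    o=[]
    for p,S in((a,A),(b,B)):
        P=proj(p,model(q)); D=np.linalg.norm(P[:,None]-S[None],axis=2); i,j=lsa(D**2); o.append((P[i]-S[j]).ravel())
    return np.concatenate(o)
for t0 in (np.radians(52),):
    s=least_squares(res,[.573,-.211,.038,t0,.016]); print(s.x,np.degrees(s.x[3]),np.sqrt(np.mean(s.fun**2)))
q=s.x
im=b['color'].copy()
im=cv2.resize(im,None,fx=3,fy=3)
c,si=np.cos(q[3]),np.sin(q[3])
for sx in(-1,1):
  for (y0,y1) in((16,25),(-16,-25)):
    pts=[]
    for z in(.038,.072):
     pts=np.array([[xx,yy,0] for xx,yy in((-15,y0),(15,y0),(15,y1),(-15,y1))])/1000.
     W=np.c_[q[0]+c*pts[:,0]-si*pts[:,1],q[1]+si*pts[:,0]+c*pts[:,1],np.full(4,z)]
     cv2.polylines(im,[(proj(b,W)*3).astype(int)],True,(0,0,255) if z>.05 else (255,0,0),1)
cv2.imwrite('pics/w2o.png',im[330:720,780:1170])
E
```

```text
(array([ 0.57354532, -0.2104737 ,  0.03296766]), [np.float64(0.00026964001850660757), np.float64(0.00026964001850662524)])
[[ 0.5893 -0.205   0.038 ]
 [ 0.5765 -0.1935  0.038 ]
 [ 0.557  -0.2159  0.038 ]
 [ 0.5697 -0.227   0.038 ]]
[[ 0.5774 -0.1933  0.038 ]
 [ 0.5901 -0.2047  0.038 ]
 [ 0.5586 -0.2154  0.038 ]
 [ 0.571  -0.2262  0.038 ]]
[ 0.57345775 -0.21055083  0.03328023  0.85036595  0.01711932] 48.72238019667921 0.29848125890690796
```

View pics/w2o.png

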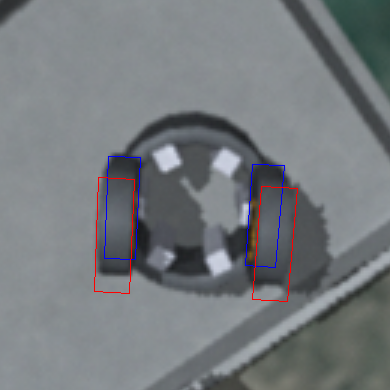

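The land-end fit puts the axis at (0.5735,-0.2105), with the ears' edges upright in the picture (yaw about 51.5°). The fitted height of 33 mm against 38 mm in the text is plausible for the land ends. Descending now.

```bash
python3 - <<'E'
from h import *
plan([.573,-.2105,.052],np.radians(51.3))
E
```

```text
row [  4.8   3.5 148.4] [0.   0.   0.63] rows>= 3
```

Emit:
drive_tool:
  targets: "5 3.5 50 0 0 0.6;5 3.5 80 0 0 0.6;5 3.5 100 0 0 0.6;5 3.5 120 0 0 0.6;5 3.5 135 0 0 0.6;5 3.5 148 0 0 0.6;5 3.5 148 0 0 0.6;5 3.5 148 0 0 0.6"

```text
clock: 4.15
eef_pos: [0.5734, -0.2103, 0.0526]
eef_rot: [0.0, 0.901, 0.434, 0.0]
contact_force: [-0.0, 0.4, -0.4]
width: 0.085
```

Emit:
drive_tool:
  targets: "0 0 0 0 0 0;0 0 0 0 0 0;0 0 0 0 0 0;0 0 0 0 0 0;0 0 0 0 0 0;0 0 0 0 0 0;0 0 0 0 0 0;0 0 0 0 0 0"
  claw: 40
  grip_force: 50

```text
clock: 4.95
eef_pos: [0.5736, -0.2104, 0.0533]
eef_rot: [0.0, 0.901, 0.434, 0.0]
contact_force: [-2.5, 0.6, 5.1]
width: 0.0499
```

```bash
python3 - <<'E'
from h import *
from workcell import get_obs,vision
p=vision.read_camera('wrist'); save(p,'w3.pkl'); cv2.imwrite('pics/w3.png',p['color'])
o=get_obs(); print(o['clock'],o['eef_pos'],yaw(o),o['joints'],o['contact_force'],o['width'])
E
```

```text
5.0 [ 0.57352888 -0.21035072  0.05330195] 0.8976407788918584 [-4.71111641e-01  6.15309846e-01 -1.83508143e-01  7.70963960e-01
 -7.94150549e-05  1.77284026e+00] [-2.40854224  1.47481322  5.07499856] 0.04975790470720737
```

View pics/w3.png

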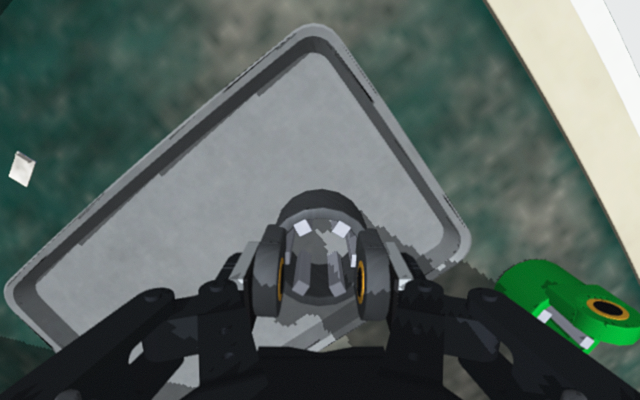

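The yoke is gripped at 49.8 mm wide. I'll lift it and carry it over, turning 137° so the last joint has room at the drive unit, with the camera over the shaft.

Emit:
drive_tool:
  targets: "0 0 -30 0 0 0;0 0 -70 0 0 0;0 0 -110 0 0 0;0 0 -150 0 0 0;0 0 -150 0 0 0"

```text
clock: 5.5
eef_pos: [0.5758, -0.2114, 0.2081]
eef_rot: [0.004, 0.901, 0.434, 0.003]
contact_force: [1.9, -0.5, -3.5]
width: 0.0494
```

```bash
python3 - <<'E'
from h import *
from workcell import get_obs
o=get_obs();print(o['contact_force'],o['width'])
plan([.60,.177,.20],np.radians(188))
E
```

```text
[ 1.90055124 -0.4768437  -3.48323987] 0.049374785543641386
row [ 318.8 -223.3    6.7] [   0.37    0.55 -136.56] rows>= 16
```

Emit:
drive_tool:
  targets: "20 -14 3 0 0 -8;45 -32 4 0 0 -16;75 -53 5 0 0 -24;110 -77 6 0 0 -32;145 -102 6 0 0 -40;180 -126 7 0 0 -48;215 -150 7 0 0 -56;245 -172 7 0 0 -64;272 -190 7 0 0 -72;295 -206 7 0 0 -80;310 -217 7 0 0 -88;319 -223 7 0 0 -96"

```text
clock: 6.7
eef_pos: [0.5968, 0.18, 0.1938]
eef_rot: [-0.001, 0.277, 0.961, -0.0]
contact_force: [-0.1, -1.1, -4.7]
width: 0.0497
```

Emit:
drive_tool:
  targets: "0 0 0 0 0 -8;0 0 0 0 0 -16;0 0 0 0 0 -24;0 0 0 0 0 -32;0 0 0 0 0 -38;0 0 0 0 0 -40.5;0 0 0 0 0 -40.5;0 0 0 0 0 -40.5"

```text
clock: 7.5
eef_pos: [0.5973, 0.1782, 0.1945]
eef_rot: [-0.001, -0.068, 0.998, -0.0]
contact_force: [0.3, 0.4, -3.8]
width: 0.0497
```

```bash
python3 - <<'E'
from h import *
from workcell import get_obs,vision
p=vision.read_camera('wrist'); save(p,'w4.pkl'); cv2.imwrite('pics/w4.png',p['color'])
t=vision.read_camera('top'); save(t,'t4.pkl'); cv2.imwrite('pics/t4.png',cv2.resize(t['color'][100:250,120:320],None,fx=4,fy=4))
o=get_obs(); print(o['clock'],o['eef_pos'],np.degrees(yaw(o)),o['joints'],o['contact_force'],o['width'])
E
```

```text
7.6 [0.59749948 0.17820512 0.19483218] -172.12845161545297 [1.72664471e-01 5.09985849e-01 3.90462803e-02 1.10056978e+00
 7.19888931e-07 3.52800255e-02] [-0.15595281 -0.41955749 -4.28115223] 0.04940860625075223
```

View pics/w4.png

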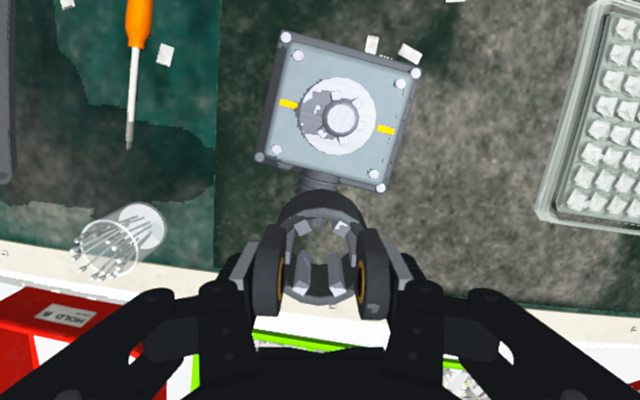

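w4 shows the yellow marks at (289,104) and (386,130) and the shaft nose at (341,117). My earlier mark pixels in the top view were misread, so the target line needs redoing. I'll zoom in.

```bash
python3 - <<'E'
from h import *
p=load('w4.pkl');t=load('t4.pkl')
cv2.imwrite('pics/w4c.png',cv2.resize(p['color'][60:180,270:410],None,fx=5,fy=5,interpolation=cv2.INTER_CUBIC))
def yel(p,x0,y0,x1,y1):
    h=cv2.cvtColor(p['color'],cv2.COLOR_BGR2HSV)[y0:y1,x0:x1]; m=cv2.inRange(h,(20,120,120),(35,255,255))
    n,l,s,c=cv2.connectedComponentsWithStats(m); return [c[i]+[x0,y0] for i in range(1,n) if s[i,4]>5]
for q,b in((p,(260,60,420,180)),(t,(170,140,250,215)),(load('top0.pkl'),(170,140,250,215))):
    y=yel(q,*b); P=np.array([atz(q,u,.044) for u in y]); print(np.round(y,1).tolist(),P.round(4).tolist())
    if len(P)==2: d=P[1]-P[0]; print('mid',P.mean(0).round(4),'len',np.linalg.norm(d),'ang',np.degrees(np.arctan2(d[1],d[0])))
E
```

```text
[[288.2, 103.7], [385.1, 129.3]] [[0.5318, 0.143, 0.044], [0.5409, 0.2219, 0.044]]
mid [0.5363 0.1825 0.044 ] len 0.07940156190668489 ang 83.41786739225729
[[191.7, 176.5], [224.1, 181.2]] [[0.5409, 0.224, 0.044], [0.5315, 0.1442, 0.044]]
mid [0.5362 0.1841 0.044 ] len 0.0803384389263244 ang -96.66732185477017
[[191.7, 176.5], [224.1, 181.2]] [[0.5409, 0.224, 0.044], [0.5315, 0.1442, 0.044]]
mid [0.5362 0.1841 0.044 ] len 0.0803384389263244 ang -96.66732185477017
```

View pics/w4c.png

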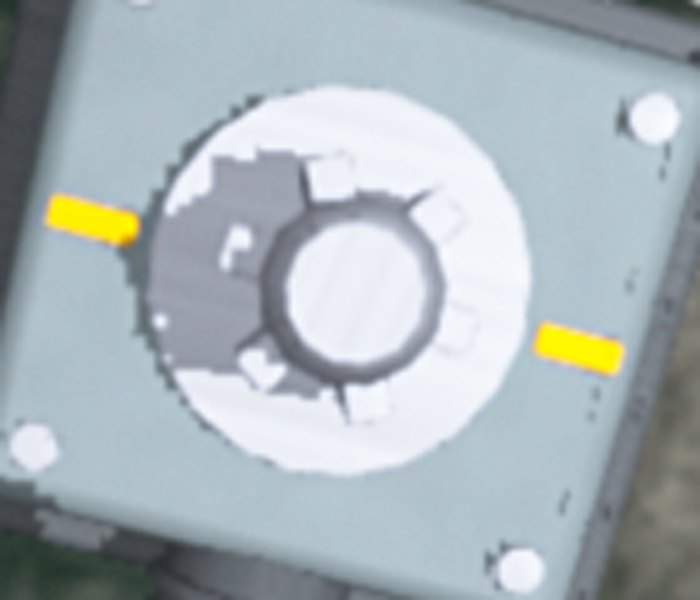

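View pics/t4.png

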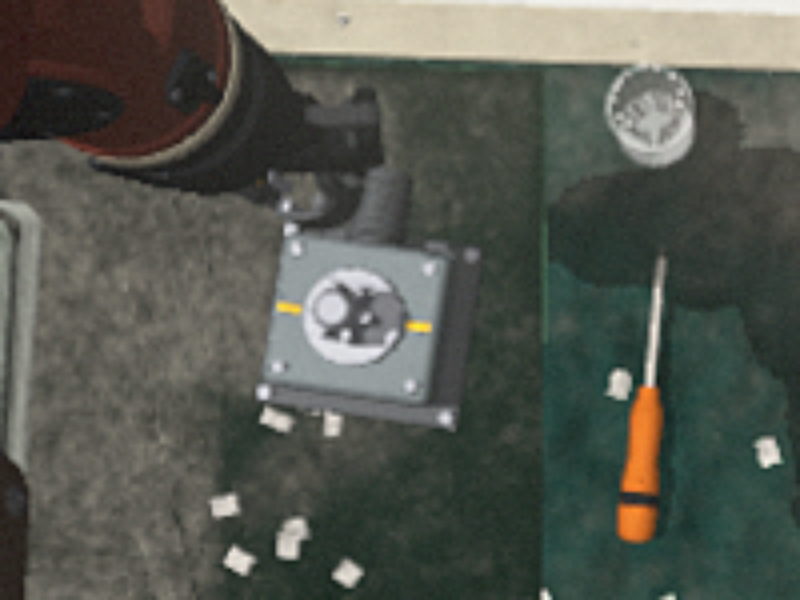

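The six tooth ends show clearly in the w4 crop at (330,178), (437,217), (458,327), (367,403), (262,368) and (238,243). Now to get the axis and tooth phase.

```bash
python3 - <<'E'
from h import *
from scipy.optimize import least_squares
p=load('w4.pkl')
S=np.array([(330,178),(437,217),(458,327),(367,403),(262,368),(238,243)])/5.+[270,60]-0.4
P=np.array([atz(p,u,.08) for u in S]);c=P.mean(0);print('axis z.08',c.round(4))
d=P-c;print('r',np.linalg.norm(d[:,:2],axis=1).round(4));a=np.degrees(np.arctan2(d[:,1],d[:,0]));print(a.round(1),(a%60).round(1))
print('tip',atz(p,np.array((356,293))/5+[270,60]-.4,.094).round(4))
# height check of tip: two views w4 and top0
t=load('top0.pkl')
print(tri([ray(p,(340.8,118.2)),ray(t,(175+(515-375)/5,145+157/5))]))
E
```

```text
axis z.08 [0.5363 0.1822 0.08  ]
r [0.0151 0.0154 0.016  0.0157 0.016  0.0165]
[-161.8  137.3   79.7   17.9  -40.5 -104.7] [18.2 17.3 19.7 17.9 19.5 15.3]
tip [0.5362 0.1824 0.094 ]
(array([0.53634206, 0.1824119 , 0.09330842]), [np.float64(9.498775833296553e-05), np.float64(9.498775833284109e-05)])
```

Axis (0.5363, 0.1823), tip height 93 mm (expected 94), tooth phase 18° mod 60°. The ears' target yaw is 173.3°. I'll mesh at yaw 198°, then turn back about 25°.

```bash
python3 - <<'E'
from h import *
from workcell import get_obs
o=get_obs();print(o['eef_pos'],o['contact_force'])
plan([.5363,.1823,.165],np.radians(198))
E
```

```text
[0.59749948 0.17820512 0.19483218] [-0.15595281 -0.41955749 -4.28115223]
row [60.  12.4 29.9] [  0.    -0.04 -10.13] rows>= 2
```

Emit:
drive_tool:
  targets: "20 4 0 0 0 -4;40 8 5 0 0 -8;55 11 15 0 0 -10;60 12.4 25 0 0 -10.1;60 12.4 30 0 0 -10.1;60 12.4 30 0 0 -10.1;60 12.4 30 0 0 -10.1;60 12.4 30 0 0 -10.1;60 12.4 30 0 0 -10.1"

```text
clock: 8.5
eef_pos: [0.5372, 0.1822, 0.1656]
eef_rot: [0.0, -0.157, 0.988, 0.0]
contact_force: [-0.3, -0.2, -4.1]
width: 0.0497
```

```bash
python3 - <<'E'
from h import *
from workcell import get_obs,vision
p=vision.read_camera('wrist'); save(p,'w5.pkl'); cv2.imwrite('pics/w5.png',cv2.resize(p['color'][150:350,200:440],None,fx=3,fy=3,interpolation=cv2.INTER_CUBIC))
o=get_obs(); print(o['clock'],o['eef_pos'],np.degrees(yaw(o)),o['contact_force'],rot(o['eef_rot']).apply([0,0,1]))
plan([.5363,.1823,.165],np.radians(198))
E
```

```text
8.55 [0.5370459  0.18222078 0.165501  ] -161.98299613100056 [-0.01629106 -0.39095494 -3.61705588] [ 4.69381399e-04  8.31885527e-05 -9.99999886e-01]
row [0.7 0.3 0.5] [-0.    0.03  0.02] rows>= 1
```

View pics/w5.png

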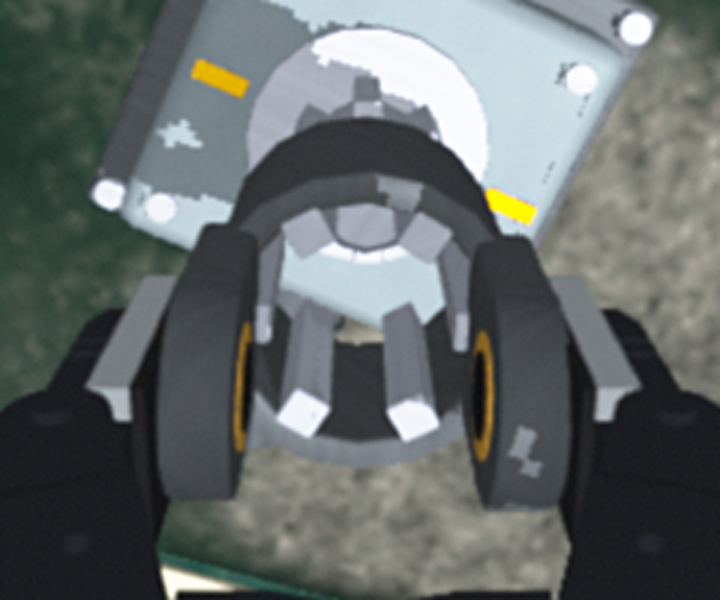

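w5 shows a shaft tooth at crop (367,90), centred on the yoke's groove, and the ears symmetric about x≈365. Descending gently.

Emit:
drive_tool:
  targets: "0.7 0.2 8 0 0 0;0.7 0.2 16 0 0 0;0.7 0.2 22 0 0 0;0.7 0.2 26 0 0 0;0.7 0.2 29 0 0 0;0.7 0.2 31 0 0 0;0.7 0.2 31 0 0 0;0.7 0.2 31 0 0 0"

```text
clock: 9.35
eef_pos: [0.536, 0.1823, 0.1345]
eef_rot: [0.0, -0.157, 0.988, 0.0]
contact_force: [0.3, -0.8, -4.2]
width: 0.0493
```

Emit:
drive_tool:
  targets: "0 0 1 0 0 0;0 0 2 0 0 0;0 0 3 0 0 0;0 0 4 0 0 0;0 0 5 0 0 0;0 0 5 0 0 0;0 0 5 0 0 0"

```text
clock: 10.05
eef_pos: [0.5359, 0.1823, 0.1293]
eef_rot: [-0.0, -0.157, 0.988, 0.0]
contact_force: [-0.5, 1.0, -4.0]
width: 0.0498
```

Emit:
drive_tool:
  targets: "0 0 1 0 0 0;0 0 2 0 0 0;0 0 3 0 0 0;0 0 4 0 0 0;0 0 4 0 0 0;0 0 4 0 0 0"

```text
clock: 10.65
eef_pos: [0.5359, 0.1823, 0.1252]
eef_rot: [0.0, -0.157, 0.988, 0.0]
contact_force: [0.7, 2.0, -4.7]
width: 0.0497
```

Free of force well below the expected tooth-end height, so it has meshed straight in. Next, down towards the shoulder (TCP about 0.101).

Emit:
drive_tool:
  targets: "0 0 2 0 0 0;0 0 4 0 0 0;0 0 6 0 0 0;0 0 8 0 0 0;0 0 10 0 0 0;0 0 12 0 0 0;0 0 12 0 0 0;0 0 12 0 0 0"

```text
clock: 11.45
eef_pos: [0.5358, 0.1823, 0.113]
eef_rot: [-0.0, -0.157, 0.988, 0.0]
contact_force: [1.0, 4.7, -5.8]
width: 0.0496
```

Emit:
drive_tool:
  targets: "0 0 2 0 0 0;0 0 4 0 0 0;0 0 6 0 0 0;0 0 8 0 0 0;0 0 9 0 0 0;0 0 10 0 0 0;0 0 10 0 0 0;0 0 10 0 0 0"

```text
clock: 12.25
eef_pos: [0.5359, 0.1823, 0.1032]
eef_rot: [-0.0, -0.157, 0.988, 0.0]
contact_force: [0.7, 5.1, -3.6]
width: 0.05
```

Emit:
drive_tool:
  targets: "0 0.5 0.5 0 0 0;0 0.5 1 0 0 0;0 0.5 1.5 0 0 0;0 0.5 1.5 0 0 0"

```text
clock: 12.65
eef_pos: [0.5358, 0.1825, 0.1017]
eef_rot: [0.0, -0.157, 0.988, -0.0]
contact_force: [0.5, 1.5, -3.1]
width: 0.0495
```

Emit:
drive_tool:
  targets: "0 0 0.5 0 0 0;0 0 1 0 0 0;0 0 1 0 0 0;0 0 1 0 0 0"

```text
clock: 13.05
eef_pos: [0.5359, 0.1826, 0.101]
eef_rot: [0.0, -0.157, 0.988, -0.0]
contact_force: [0.6, 1.8, 1.6]
width: 0.0499
```

Emit:
drive_tool:
  targets: "0 0 0.5 0 0 0;0 0 1 0 0 0;0 0 1 0 0 0;0 0 1 0 0 0"

```text
clock: 13.45
eef_pos: [0.536, 0.1826, 0.1009]
eef_rot: [0.001, -0.157, 0.988, -0.0]
contact_force: [-2.7, -0.2, 11.5]
width: 0.05
```

```bash
python3 - <<'E'
from h import *
from workcell import get_obs,vision
p=vision.read_camera('wrist'); save(p,'w6.pkl'); cv2.imwrite('pics/w6.png',cv2.resize(p['color'][150:350,200:440],None,fx=3,fy=3,interpolation=cv2.INTER_CUBIC))
o=get_obs(); print(o['clock'],o['eef_pos'],np.degrees(yaw(o)),o['joints'],o['contact_force'],o['wrist_torque'])
E
```

```text
13.5 [0.53600462 0.18260738 0.10089912] -161.9692433409258 [ 1.99381156e-01  4.88811608e-01 -2.66453303e-01  8.14526695e-01
 -2.36995046e-04 -1.15314863e-01] [-2.18862815 -0.59829476 11.31290303] [0.21373697 0.70947533 0.08171654]
```

View pics/w6.png

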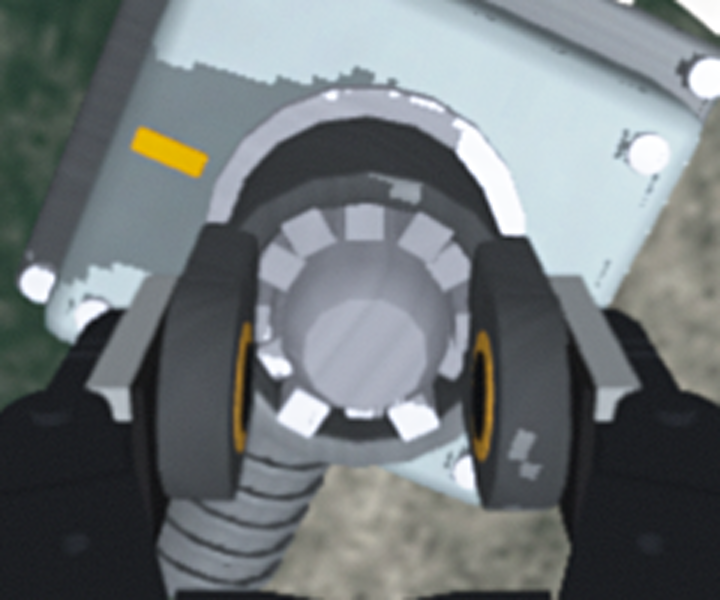

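w6 shows the tooth ends interleaved with the lands and the hub on the shoulder, with about 15 N pressing at TCP z 0.1009, as predicted. I'll relieve the pressure slightly and turn 25°.

Emit:
drive_tool:
  targets: "0 0 -1 0 0 2;0 0 -1 0 0 4.5;0 0 -1 0 0 7;0 0 -1 0 0 9.5;0 0 -1 0 0 12;0 0 -1 0 0 14.5;0 0 -1 0 0 17;0 0 -1 0 0 19.5;0 0 -1 0 0 22;0 0 -1 0 0 24;0 0 -1 0 0 24.7;0 0 -1 0 0 24.7"
  grip_force: 60

```text
clock: 14.7
eef_pos: [0.536, 0.183, 0.101]
eef_rot: [0.0, 0.058, 0.998, 0.0]
contact_force: [1.4, 3.9, 1.5]
width: 0.0497
```

Emit:
drive_tool:
  targets: "0 0 0 0 0 0;0 0 0 0 0 0;0 0 0 0 0 0"

```text
clock: 15.0
eef_pos: [0.536, 0.1829, 0.101]
eef_rot: [0.0, 0.058, 0.998, 0.0]
contact_force: [1.6, 4.2, 2.6]
width: 0.0494
```

```bash
python3 - <<'E'
from h import *
from workcell import get_obs,vision
p=vision.read_camera('wrist'); save(p,'w7.pkl'); cv2.imwrite('pics/w7.png',p['color'])
o=get_obs(); print(o['clock'],o['eef_pos'],np.degrees(yaw(o)),o['joints'],o['contact_force'],o['wrist_torque'])
E
```

```text
15.05 [0.53600002 0.18292916 0.10099037] 173.35844959115153 [ 1.99613621e-01  4.89095705e-01 -2.65673861e-01  8.15399064e-01
  3.68074809e-04  3.15530528e-01] [2.05785822 4.46508146 2.540137  ] [ 1.21306963 -0.36140959  0.23791351]
```

View pics/w7.png

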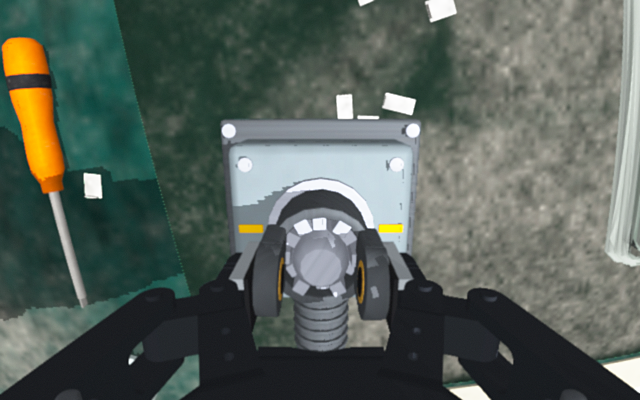

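w7 shows the marks at (251,229) and (391,229), level with the picture and so parallel to the ears' line. Releasing and backing off.

Emit:
drive_tool:
  targets: "0 0 0 0 0 0;0 0 0 0 0 0;0 0 0 0 0 0;0 0 0 0 0 0;0 0 0 0 0 0;0 0 0 0 0 0;0 0 0 0 0 0"
  claw: 85

```text
clock: 15.75
eef_pos: [0.5357, 0.1827, 0.1008]
eef_rot: [-0.0, 0.058, 0.998, -0.0]
contact_force: [0.2, 0.5, 0.1]
width: 0.0848
```

Emit:
drive_tool:
  targets: "0 0 -10 0 0 0;0 0 -30 0 0 0;0 0 -60 0 0 0;0 0 -90 0 0 0;-20 0 -110 0 0 0;-40 0 -110 0 0 0;-60 0 -110 0 0 0;-60 0 -110 0 0 0;-60 0 -110 0 0 0"

```text
clock: 16.65
eef_pos: [0.595, 0.1757, 0.211]
eef_rot: [-0.0, 0.058, 0.998, -0.0]
contact_force: [0.2, -0.1, -0.3]
width: 0.0847
```

```bash
python3 - <<'E'
from h import *
from workcell import get_obs,vision
p=vision.read_camera('wrist'); save(p,'w8.pkl'); cv2.imwrite('pics/w8.png',cv2.resize(p['color'][40:240,220:420],None,fx=3,fy=3,interpolation=cv2.INTER_CUBIC))
t=vision.read_camera('scene'); save(t,'s8.pkl'); cv2.imwrite('pics/s8.png',cv2.resize(t['color'][100:300,200:460],None,fx=3,fy=3))
o=get_obs(); print(o['clock'],o['eef_pos'],np.degrees(yaw(o)),o['contact_force'],o['width'])
im=cv2.resize(p['color'],None,fx=3,fy=3,interpolation=cv2.INTER_CUBIC)
c,s=np.cos(np.radians(173.3)),np.sin(np.radians(173.3))
a=np.linspace(0,2*np.pi,60)
for r,z in((.025,.086),(.014,.086),(.030,.05)):
  W=np.c_[.5361+r*np.cos(a),.1825+r*np.sin(a),np.full(60,z)]; cv2.polylines(im,[(proj(p,W)*3).astype(int)],True,(0,0,255),1)
for y0,y1 in((16,25),(-16,-25)):
  q=np.array([(-15,y0),(15,y0),(15,y1),(-15,y1)])/1000
  for z in(.105,):
    W=np.c_[.5361+c*q[:,0]-s*q[:,1],.1825+s*q[:,0]+c*q[:,1],np.full(4,z)]; cv2.polylines(im,[(proj(p,W)*3).astype(int)],True,(255,0,0),1)
cv2.imwrite('pics/w8o.png',im[120:720,660:1260])
E
```

```text
16.75 [0.59446031 0.17582119 0.2109536 ] 173.34573507848827 [0.24691767 0.51625071 0.33798132] 0.08504956595989355
```

View pics/w8o.png

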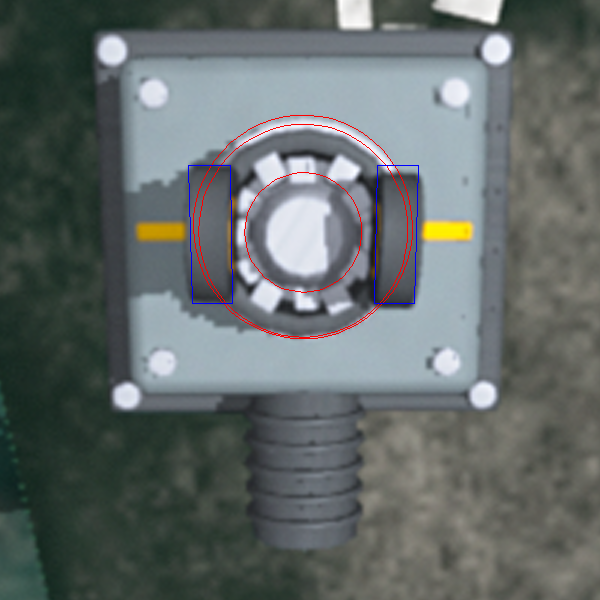

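View pics/w8.png

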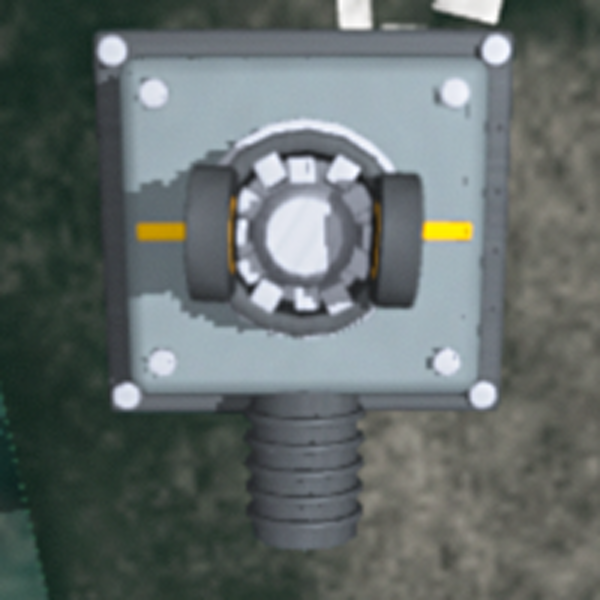

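View pics/s8.png

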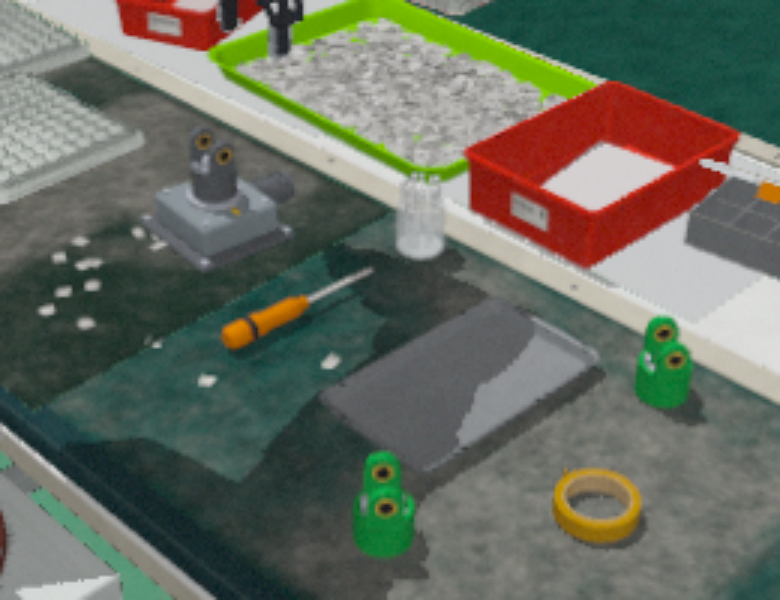

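w8 shows the ears at crop (211,234) and (397,240), about 2° (0.03 rad) off the marks at (160,231) and (447,231). That is well within 0.12 rad. The yoke is seated and centred, the gripper is clear, and the screwdriver, jar and tape haven't been touched. Handing in.

```bash
python3 - <<'E'
from workcell import job
print(job.sign_off())
E
```

```text
the job is handed in; nothing more can be done
None
```

The yoke is on the shaft, fully home on the shoulder, turned to the yellow marks and released. I handed the job in at about 17 s of the 64 s allowed; it reports no verdict.

- **Fitting:** I took the dark steel yoke from the tray, measured the tooth phase with the wrist camera (18° mod 60°) and lined the grooves up with it. It slid straight into mesh, so no rocking was needed.
- **Seating:** It met the shoulder at the expected height (TCP z 0.101 m) and I pressed to about 15 N, against the 80 N limit.
- **Turning:** I turned the yoke, and the shaft with it, about 25° to the marks, then let go and backed off.

**Last checks:**
- **Ears:** the line of the ears is within about 2° (0.03 rad) of the marks; the limit is 0.12 rad. The tool was within 0.1° of its target angle, so the small remainder probably comes from play on release or from reading the picture.
- **Seat:** the hub sits centred on the shoulder with the teeth interleaved, and the wrist force is near zero.
- **Other things:** the screwdriver, jar, tape and green look-alikes appear undisturbed in the scene picture.

**Disagreements:**
- I misread the mark pixels in the first top view and corrected them before acting.
- The top and wrist cameras put the midpoint between the marks 1.6 mm apart in y, within the stated calibration. I used the wrist camera's value.
- The land-end fit on the yoke in the tray read 33 mm high and about 49° yaw. The text implies 38 mm, and the ears' edges pointed to about 51.5°. I used the ear edges, and the grasp closed cleanly.

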